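# Lock the reed plate in its bayonet vise

### The job

Of the two small brass vises, one has a reed plate lying between its jaws: lock that one. Press its round knob straight down against the spring, turn it a quarter turn clockwise as seen from above while it is held down, then let go so that it springs up and seats. Leave the empty vise's knob alone.

Things in the scene. Friction and masses are not known exactly. Their poses are not given: they have to be found in the camera images.
- lock_knob (a point): Centre of the round brass knob of the vise with the reed plate: upright disc, 46 mm across, 20 mm tall, on a spring stem (z up; x to its white mark), centre 105 mm above the bench. Below it a sleeve 35 mm wide tops out at 74 mm, the vise body at 45 mm. The jaws, 38 mm high, lie some 65 mm beyond it, with a flat brass plate (100 x 27 mm, ten dark slots) between. Vise is bolted down.
- lock_press (a joint): How far that knob is pressed down, m: 0 at the start, 0.018 at the stop; spring 4 N (top) to 10 N (bottom). Pins in L-shaped slots let it turn only while pressed more than 0.010 (0.013 to 0.015 is good). Let go after the turn, it rises, seats at 0.005 and cannot turn back.
- lock_turn (a joint): Turn of that knob, rad: 0 at the start, grows clockwise seen from above, stop at 1.65. Let go beyond 1.2 it seats (aim for 1.4 to 1.6). Turns easily, about 0.03 N m; it also closes the jaw 3 mm onto the plate.
- spare_knob (a point): Centre of the knob of the other vise, the same in every way except that its jaws are empty (a dark bed shows between them). Not to be pressed or turned.
Not all that is in view belongs to the job. What is shaped like the part that bears lock_knob but orange or purple is not meant.

How it is judged:
By the outcome, as a careful person would: the job done as asked, in the order asked, and still so for the second after the job is handed in, with the robot touching nothing.
It also fails if it takes over 32 s, if anything falls off the work surface, if the arm or the gripper's body presses on something with over 40 N, if the wrist force passes 120 N, or if a joint passes its speed limit or range.

### The arm

A 7-joint arm with a two-finger parallel gripper is mounted at the origin on the work surface. World frame = base frame: x ahead of the robot, y to its left, z up, the work surface at z = 0. Lengths are in m, angles in rad, forces in N, time in s.
With the tool pointing down it reaches from about 0.4 to 0.85 m from the base axis. Payload 10.4 kg.
Tool frame: the origin (TCP) lies at the very end of the fingers, on their centre line; the grasp point (between the pads) lies env.pinch_z behind it (env.pinch_z is the distance from the TCP to the grasp point, in m); z points along the fingers, y is the line along which they close (so a half turn about z gives the same grasp; the last joint's range is limited). The gripper opens to 85 mm and grips with 20 to 120 N. Pads are 22 mm wide; open, the fingers measure 114 mm over their backs; the gripper's body (76 mm by 85 mm) begins 54 mm behind the grasp point. The pads swing forward as they close: fully open they stand 13 mm farther back than shut.
Start: joints at [-1.244, 0.332, -0.065, 1.46, 0.022, 1.35, -0.088], TCP at [0.214, 0.587, 0.231] pointing down, gripper open.
Joint ranges: [-2.6, 2.6], [-0.5, 2.12], [-1.47, 1.34], [0.16, 2.42], [-1.27, 4.41], [0.06, 2.06], [-2.6, 2.6]. Speed limits (rad/s): [2.22, 2.22, 2.79, 2.79, 3.14, 3.14, 3.14].

### API

Orientations are given as a rotation vector (axis times angle).
In Python, from workcell import env gives the robot as it stands. The module is installed in compiled form; this text tells all that it offers.
- The arm moves only by the tool step_arm, never from a script. Its argument "motion" is one flat list of numbers, 7 for each row, row after row: the shift along the tool's x, y, z in m, then the turn, a rotation vector about the tool's x, y, z in rad, then the gripper command: -1 is shut, 1 is fully open, values between are in proportion. A call has 1 to 10 rows; each row shifts and turns the commanded pose from where the row before left it, along the tool's axes as they then stand; what a row does not reach is not made up. A row lasts 1/8 s, in which the tool goes at most 62.5 mm and 10.7 degrees, less where a joint would pass 70% of its speed; a pose out of reach is approached as far as the arm can. A call is refused whole if a number of a shift passes 0.0625 or a number of a turn 0.188, either way. A call with a gripper value outside its range is refused whole. The fingers move at their own pace and stop on an object; "newtons" is the grip in N (left out, the last holds). Time passes only in rows, so rows that do not move let the fingers close. It gives the time, the measured TCP pose, the force, the opening and the grip force at its end, in the units of the state.
- env.state(): the state, without advancing time (a new reading comes with each control period).
- env.grab_frame(name): name is "scene" or "side" or "wrist"; returns a dict with "image" (400x640x3 uint8, red, green, blue), "depth" (400x640 float32, m along the optical axis (not along the pixel's ray), 0 where there is no reading), "fov_y" (degrees; the focal length in pixels is half the picture's height over the tangent of half this angle, whatever the lens; pixels are square), "cx", "cy" (the principal point, pixels), "extrinsics" (4x4, takes a point from camera to world coordinates). Camera axes: x right, y up, looking along -z (the intrinsics and any distortion apply to the point x, -y, -z); pixel columns grow to the right and rows downward; lengths in m; the calibration is good to about 2 mm. A picture is of the moment at which its call begins.
- env.finish_job(): hands the job in; it is judged then, once.
The state is a dict: "time_s": time; "q": joint angles; "qvel": joint speeds; "joint_efforts": joint torques, N m; "position": TCP position; "orientation": TCP orientation; "wrist_force": force on the tool from outside, world axes, zero at the start; "torque": the same for the moment, N m; "finger_gap": finger opening in m; "gripper_force": force on a finger pad.
Only numpy, scipy, OpenCV 4.12 (cv2) and the standard library are available. Lean on these libraries where they do the work, as an engineer would, in place of code of your own. Each camera call takes 0.05 s, during which the arm holds its last target. There are 200 camera calls.

## Working session

There is one attempt and no reset: what is moved stays moved. The work goes in short steps, Python scripts to look and compute and a tool call to move; the robot and the scene stay as the last step left them, time stands still between calls to the robot, and variables do not carry over. Pictures are saved under pics/ and viewed, at most 10 in all, crops included, and the job is handed in when it is done.

Besides the shell and the picture viewer there is one more tool, called after "Emit:" as name(argument=value, ...) on one line, values as JSON. step_arm: Moves the arm, as the interface text tells. Its arguments: {"type":"object","properties":{"motion":{"type":"array","items":{"type":"number"}},"newtons":{"type":"number"}},"required":["motion"]}

```bash
mkdir -p pics; cat > h.py <<'E'
import numpy as np, cv2
from workcell import env
def grab(n):
    f=env.grab_frame(n); np.savez(f'pics/{n}.npz',**f); return f
def world(f,u,v,z=None):
    """pixel -> world, on plane z, or by depth"""
    F=200/np.tan(np.radians(f['fov_y'])/2); E=f['extrinsics']
    d=np.array([(u-f['cx'])/F,-(v-f['cy'])/F,-1.0])
    R=E[:3,:3]@d; o=E[:3,3]
    t=f['depth'][int(v),int(u)] if z is None else (z-o[2])/R[2]
    return o+t*R
def save(img,name): cv2.imwrite(f'pics/{name}.png',cv2.cvtColor(img,cv2.COLOR_RGB2BGR))
E
python3 - <<'E'
from h import *
f=grab('scene');g=grab('side')
print({k:v for k,v in f.items() if k not in('image','depth')}, g['fov_y'],g['extrinsics'])
print(env.state(),env.pinch_z)
save(f['image'],'s1');save(g['image'],'s2')
E
```

```text
{'fov_y': 47.861183575779876, 'cx': 317.6150056559695, 'cy': 204.92886350342968, 'extrinsics': array([[-0.44756942, -0.74638767,  0.49253128,  0.94827088],
       [ 0.89424586, -0.37206003,  0.24878843,  0.33652142],
       [-0.00244142,  0.55179415,  0.83397677,  0.99677875],
       [ 0.        ,  0.        ,  0.        ,  1.        ]])} 48.57389552746732 [[ 0.96571668  0.11789378 -0.23128414  0.15611466]
 [-0.25946057  0.46735871 -0.8451367  -0.81287682]
 [ 0.00845629  0.87617172  0.48192489  0.58809385]
 [ 0.          0.          0.          1.        ]]
{'time_s': 0.1, 'q': array([-1.24359624,  0.33278854, -0.06471262,  1.46082688,  0.02156074,
        1.34991467, -0.08848701]), 'qvel': array([ 1.20640478e-03, -1.76432066e-03, -1.18729397e-03, -1.33102929e-03,
        8.04667432e-04,  2.25117702e-05,  2.46151301e-03]), 'joint_efforts': array([ 1.20474055e-03, -6.26743841e+01,  4.89756942e-02, -3.92431855e+01,
        1.63012074e-02,  6.94735572e-03,  9.98007266e-06]), 'position': array([0.21406429, 0.58684823, 0.23062263]), 'orientation': array([-5.46578265e-01, -3.09347351e+00,  1.92832287e-03]), 'wrist_force': array([-0.51810999,  0.93822717, -0.06215436]), 'torque': array([ 0.01206011, -0.00391397, -0.01127602]), 'gripper_force': 0.0, 'finger_gap': 0.08539409511625567} 0.0187
```

View pics/s1.png

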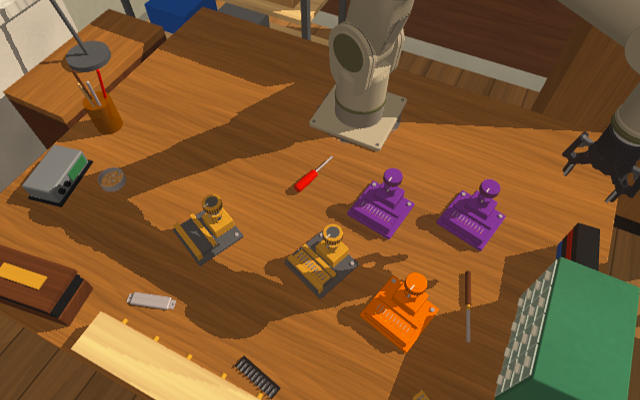

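View pics/s2.png

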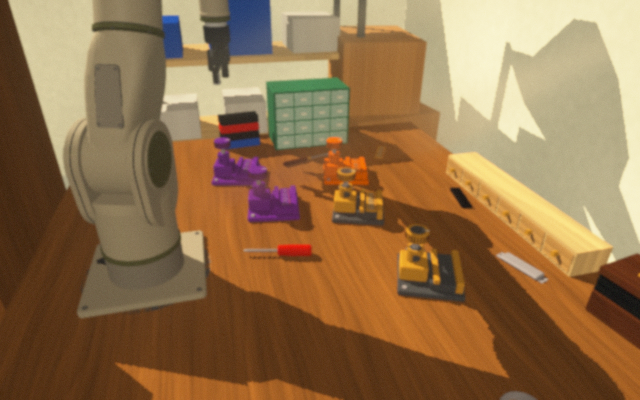

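In the scene view there are brass knobs at (212,203) and (333,234). Purple lookalikes sit at (392,178) and (488,188), and an orange one at (415,285). The brass vise at (320,265) seems to hold the slotted plate, so I'll check it in one crop.

```bash
python3 - <<'E'
from h import *
f=dict(np.load('pics/scene.npz'))
c=f['image'][180:310,160:370]; save(cv2.resize(c,None,fx=3.7,fy=3.7,interpolation=cv2.INTER_CUBIC),'c1')
for p in [(212,200),(333,231)]:
    print(world(f,*p,z=.115),world(f,*p))
E
```

```text
[ 0.5264349  -0.15631032  0.115     ] [ 0.52592155 -0.15691007  0.11392694]
[0.47516222 0.13619464 0.115     ] [0.4747094  0.1360029  0.11415603]
```

View pics/c1.png

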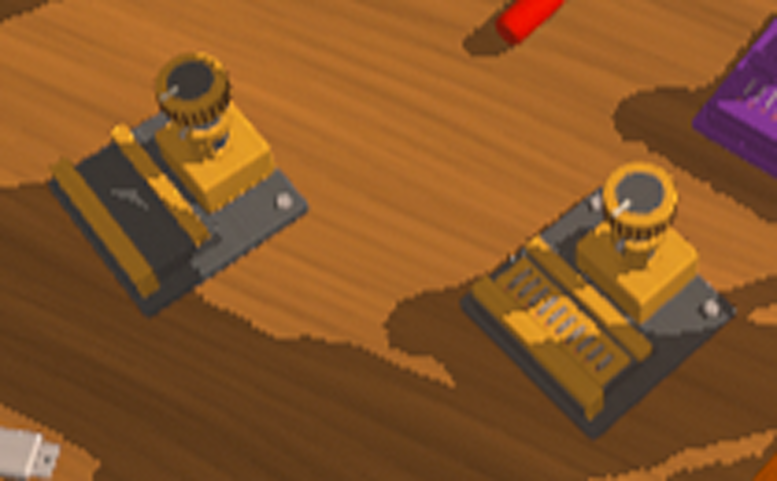

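The crop shows the right vise, with its knob at scene (333,232), holding the slotted plate. The left vise shows only its dark bed. The target knob is at about (0.475, 0.136). I'll move above it next.

Emit:
step_arm(motion=[-0.04,-0.0334,0,0,0,0,1,-0.04,-0.0334,0,0,0,0,1,-0.04,-0.0334,0,0,0,0,1,-0.04,-0.0334,0,0,0,0,1,-0.04,-0.0334,0,0,0,0,1,-0.04,-0.0334,0,0,0,0,1,-0.04,-0.0334,0,0,0,0,1,-0.04,-0.0334,0,0,0,0,1,-0.04,-0.0334,0,0,0,0,1,-0.04,-0.0334,0,0,0,0,1])

```text
time_s: 1.35
position: [0.476, 0.1347, 0.2312]
orientation: [-0.547, -3.094, -0.0]
wrist_force: [1.5, 0.8, -0.5]
finger_gap: 0.0856
gripper_force: 0.0
```

Emit:
step_arm(motion=[0,0,0,0,0,0,1,0,0,0,0,0,0,1,0,0,0,0,0,0,1])

```text
time_s: 1.72
position: [0.4749, 0.1376, 0.2311]
orientation: [-0.543, -3.094, -0.0]
wrist_force: [0.3, -0.5, 0.2]
finger_gap: 0.0851
gripper_force: 0.0
```

```bash
python3 - <<'E'
from h import *
f=grab('wrist'); save(f['image'],'w1'); s=env.state(); print(s['position'],s['orientation'],s['q'],f['extrinsics'][:3,3])
E
```

```text
[0.47496459 0.13748556 0.23118225] [-5.43316243e-01 -3.09389367e+00 -1.51839965e-04] [-0.69623261  0.03300261  0.33166905  1.81342814 -0.01143521  1.29723198
  0.86148397] [0.40871618 0.16186056 0.37365999]
```

View pics/w1.png

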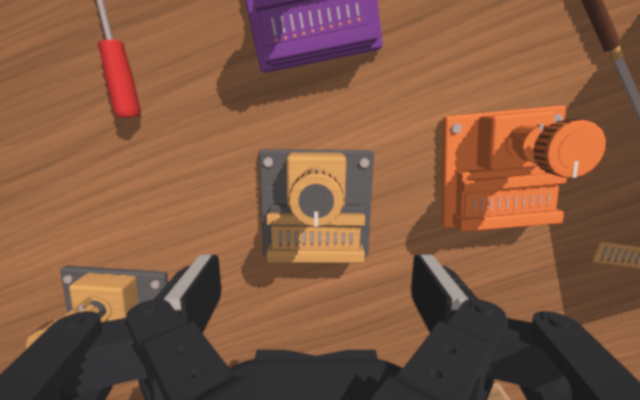

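The wrist view shows the target knob at (316,201) with the slotted plate beyond it, and the fingers on either side.

```bash
python3 - <<'E'
from h import *
from scipy.spatial.transform import Rotation as R
f=dict(np.load('pics/wrist.npz')); s=env.state()
d=f['depth']; m=np.zeros_like(d)
P=np.array([world(f,u,v) for v in range(165,235) for u in range(280,355)])
P=P[(P[:,2]>.108)&(P[:,2]<.122)]
print(len(P),P.mean(0),(P.min(0)+P.max(0))/2,np.ptp(P,axis=0),world(f,316,201,.115))
for k in [P.mean(0),world(f,316,201,.115)]: print(R.from_rotvec(s['orientation']).inv().apply(k-s['position']))
E
```

```text
2308 [0.47422697 0.13804888 0.1148784 ] [0.47532097 0.13755263 0.11290588] [0.04612361 0.04648936 0.00974738] [0.47612096 0.1376987  0.115     ]
[0.00084274 0.00027438 0.11630418]
[-0.0010572   0.00059046  0.11618189]
```

Emit:
step_arm(motion=[0,0,0.03,0,0,0,1,0,0,0.03,0,0,0,1,0,0,0.03,0,0,0,1,0,0,0.03,0,0,0,1,0,0,0.02,0,0,0,1,0,0,0.008,0,0,0,1,0,0,0,0,0,0,1,0,0,0,0,0,0,1])

```text
time_s: 2.78
position: [0.476, 0.1367, 0.0842]
orientation: [0.546, 3.093, 0.001]
wrist_force: [0.5, 0.0, 1.0]
finger_gap: 0.0852
gripper_force: 0.0
```

Emit:
step_arm(motion=[0,0,0,0,0,0,0.3,0,0,0,0,0,0,0,0,0,0,0,0,0,-0.3,0,0,0,0,0,0,-1,0,0,0,0,0,0,-1,0,0,0,0,0,0,-1,0,0,0,0,0,0,-1], newtons=40)

```text
time_s: 3.65
position: [0.4759, 0.1368, 0.0836]
orientation: [0.546, 3.093, 0.002]
wrist_force: [0.7, 3.3, 5.0]
finger_gap: 0.0449
gripper_force: 40.4
```

Emit:
step_arm(motion=[0,0,0.003,0,0,0,-1,0,0,0.003,0,0,0,-1,0,0,0.003,0,0,0,-1,0,0,0.002,0,0,0,-1,0,0,0,0,0,0,-1,0,0,0,0,0,0,-1])

```text
time_s: 4.4
position: [0.476, 0.1368, 0.0728]
orientation: [0.546, 3.093, 0.002]
wrist_force: [0.3, 4.3, 7.4]
finger_gap: 0.0447
gripper_force: 40.7
```

```bash
python3 - <<'E'
from h import *
f=grab('wrist'); save(f['image'],'w2');s=env.state(); print(s['position'],s['wrist_force'],s['torque'])
for v in range(180,300,12): print(v,[round(float(world(f,u,v)[2]),4) for u in (305,318,330)])
E
```

```text
[0.47596438 0.13675492 0.07277954] [-0.76512592  3.13120051  6.90261718] [ 0.72182482 -0.04755152 -0.01603347]
180 [0.0108, 0.0109, 0.0116]
192 [0.0415, 0.0425, 0.0425]
204 [0.0454, 0.0456, 0.0449]
216 [0.0491, 0.0579, 0.0464]
228 [0.0866, 0.0877, 0.0671]
240 [0.0992, 0.0998, 0.0994]
252 [0.1032, 0.1039, 0.1037]
264 [0.1035, 0.104, 0.1031]
276 [0.1047, 0.1051, 0.104]
288 [0.105, 0.1038, 0.1053]
```

View pics/w2.png

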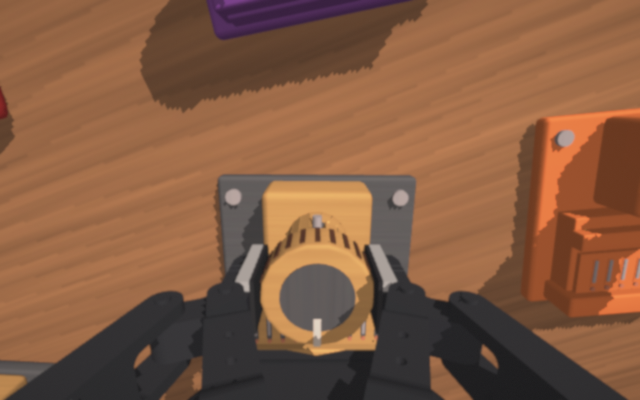

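The close view shows the knob centred in the grip, its top at about 104 mm, so it is pressed roughly 11 mm. I'll press 3 mm more and then turn.

Emit:
step_arm(motion=[0,0,0.003,0,0,0,-1,0,0,0,0,0,0,-1,0,0,0,0,0,0.15,-1,0,0,0,0,0,0.15,-1,0,0,0,0,0,0.15,-1,0,0,0,0,0,0.15,-1,0,0,0,0,0,0.15,-1,0,0,0,0,0,0,-1])

```text
time_s: 5.45
position: [0.4764, 0.1373, 0.0701]
orientation: [1.644, 2.676, 0.004]
wrist_force: [1.5, 4.7, 8.8]
finger_gap: 0.0449
gripper_force: 40.8
```

```bash
python3 - <<'E'
from h import *
f=grab('wrist'); save(f['image'],'w3');s=env.state(); print(s['position'],s['q'],s['wrist_force'],s['torque'])
print([round(float(world(f,u,276)[2]),4) for u in (305,318,330)])
E
```

```text
[0.47640676 0.13732605 0.07010019] [-0.75408308  0.21512078  0.42140242  1.99818468 -0.10872714  0.94695802
  0.1931907 ] [1.69551838 4.42443169 8.59568757] [ 0.99806237 -0.22399968  0.0014747 ]
[0.101, 0.1018, 0.1009]
```

View pics/w3.png

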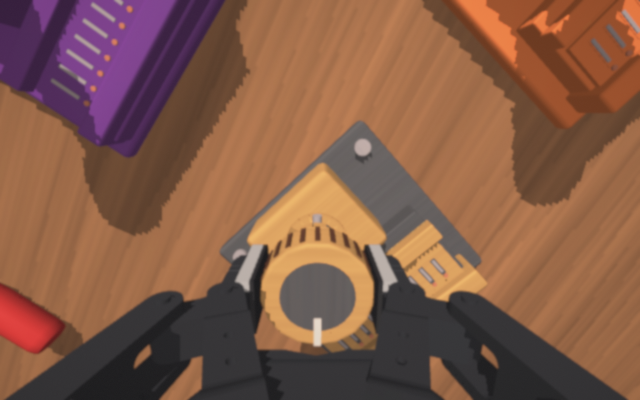

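The white mark stayed aligned with the gripper and the vise appears rotated by about 43°, so the knob is turning with the gripper. Continuing to 1.5 rad.

Emit:
step_arm(motion=[0,0,0,0,0,0.15,-1,0,0,0,0,0,0.15,-1,0,0,0,0,0,0.15,-1,0,0,0,0,0,0.15,-1,0,0,0,0,0,0.15,-1,0,0,0,0,0,0,-1,0,0,0,0,0,0,-1])

```text
time_s: 6.38
position: [0.477, 0.1375, 0.0704]
orientation: [2.508, 1.891, 0.006]
wrist_force: [3.7, 6.2, 9.3]
finger_gap: 0.0448
gripper_force: 40.8
```

```bash
python3 - <<'E'
from h import *
f=grab('wrist'); save(f['image'],'w4');s=env.state(); print(s['position'],s['orientation'],s['wrist_force'],s['torque'])
print([round(float(world(f,u,276)[2]),4) for u in (305,318,330)])
E
```

```text
[0.47700772 0.13743669 0.07034421] [2.5079578  1.89132577 0.00586733] [3.09565535 5.92348717 8.25477585] [ 1.2014923  -0.59764999  0.03950583]
[0.1012, 0.1013, 0.1019]
```

View pics/w4.png

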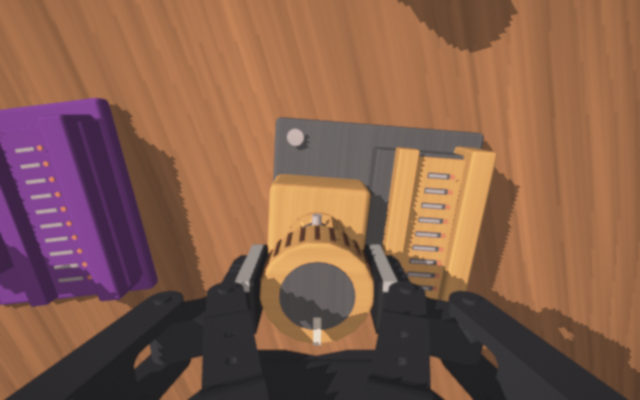

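The knob has turned about 1.50 rad, and the mark now points across the vise. I'll let go.

Emit:
step_arm(motion=[0,0,0,0,0,0,1,0,0,0,0,0,0,1,0,0,0,0,0,0,1,0,0,0,0,0,0,1,0,0,0,0,0,0,1,0,0,0,0,0,0,1])

```text
time_s: 7.18
position: [0.4755, 0.1363, 0.0693]
orientation: [-2.509, -1.891, 0.0]
wrist_force: [0.4, 0.9, 0.2]
finger_gap: 0.0852
gripper_force: 0.0
```

Emit:
step_arm(motion=[0,0,-0.01,0,0,0,1,0,0,-0.03,0,0,0,1,0,0,-0.04,0,0,0,1,0,0,-0.04,0,0,0,1,0,0,-0.04,0,0,0,1,0,0,0,0,0,0,1,0,0,0,0,0,0,1])

```text
time_s: 8.05
position: [0.4753, 0.1362, 0.2292]
orientation: [-2.509, -1.891, -0.0]
wrist_force: [-0.3, -0.0, -0.1]
finger_gap: 0.0857
gripper_force: 0.0
```

```bash
python3 - <<'E'
from h import *
f=grab('wrist'); save(f['image'],'w5')
P=np.array([world(f,u,v) for v in range(150,260) for u in range(260,380)])
P=P[(P[:,2]>.09)&(P[:,2]<.125)]; print(len(P),P.mean(0),np.median(P[:,2]))
E
```

```text
2379 [0.47627852 0.13983856 0.10977931] 0.11034681058535789
```

View pics/w5.png

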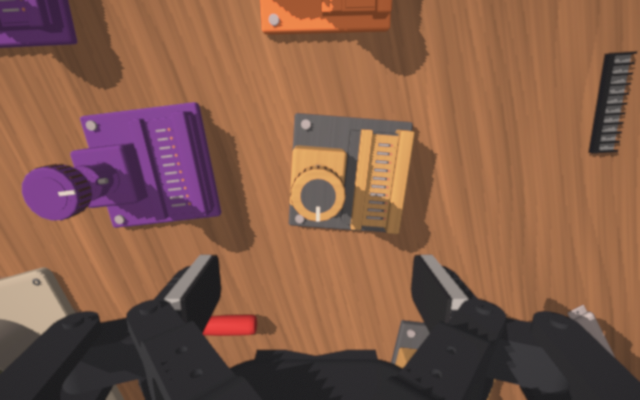

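The knob top is at 110 mm, which is 5 mm down and so seated. Its mark at (318,213) shows a quarter turn clockwise, the jaw is closed on the plate, and the gripper is clear.

```bash
python3 -c "
from workcell import env
print(env.finish_job())"
```

```text
the job is handed in; nothing more can be done
None
```

The vise holding the reed plate is locked: its knob was pressed about 14 mm, turned about 1.5 rad clockwise and let go, and it seated 5 mm down; I did not touch the empty vise, and the job is handed in.

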